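# Stand the long vent tube in the core box

### The job

Take the one long brass vent tube out of the wooden rack and stand it upright in the empty bore of the aluminium core box on the turntable, lowering it in until it stands on the bottom rather than dropping it. Leave the two short tubes in the rack.

Things in the scene. Friction and masses are not known exactly. Their poses are not given: they have to be found in the camera images.
- long_tube_mid (a point): The long vent tube: round, plain brass, 30 mm outside diameter, 130 mm long, about 0.36 kg, bore dark at the top. This point is on its axis, half-way up (65 mm from either end); z runs along the tube, up. It starts upright in one of the three holes of a fixed dark wooden rack (90 x 250 mm, 60 mm high; holes in one straight row, 80 mm apart, 35 mm wide, 45 mm deep), so 85 mm of it stands out above the rack. Any of the three holes may have it.
- short_a_mid (a point): A short vent tube, same brass and same 30 mm diameter but 85 mm long, about 0.24 kg, upright in another hole of the same rack with 40 mm standing out. Point on its axis, half-way up. To be left there.
- short_b_mid (a point): The second short vent tube, exactly like the first, upright in the remaining hole of the rack. Point on its axis, half-way up. To be left there.
- empty_bore (a point): The empty bore of the squat aluminium core box (100 x 200 mm, 65 mm high), which is fixed on a cast iron turntable (300 mm across, its top 40 mm above the bench; it does not turn). This point is the centre of the bore's mouth, level with the top of the box, 105 mm above the bench. The bore is round, 54 mm wide, 50 mm deep, with a flat floor; z is up. The box's other bore, 104 mm away along this point's -y axis, already holds a fixed long tube that stands 80 mm above the box.
Things that resemble listed ones, but are neither listed nor needed, are in the scene too. Leave any purple, red or turquoise look-alike of the part that bears long_tube_mid alone.

How it is judged:
By the outcome, as a careful person would: the job done as asked, in the order asked, and still so for the second after the job is handed in, with the robot touching nothing.
It also fails if it takes over 42 s, if anything falls off the work surface, if the arm or the gripper's body presses on something with over 40 N, if the wrist force passes 120 N, or if a joint passes its speed limit or range.

### The arm

A 6-joint arm with a two-finger parallel gripper is mounted at the origin on the work surface. World frame = base frame: x ahead of the robot, y to its left, z up, the work surface at z = 0. Lengths are in mm, angles in rad, forces in N, time in s.
With the tool pointing down it reaches from about 375 to 975 mm from the base axis. Payload 3.8 kg.
Tool frame: the origin (TCP) lies at the very end of the fingers, on their centre line; the grasp point (between the pads) lies robot.grip_point_offset behind it (robot.grip_point_offset is the distance from the TCP to the grasp point, in mm); z points along the fingers, x is the direction in which the jaws open and shut, and the axes are right-handed (so a half turn about z gives the same grasp; the last joint's range is limited). The gripper opens to 88 mm and grips with 3 to 60 N. Pads are 18 mm wide; open, the fingers measure 123 mm over their backs; the gripper's body (75 mm by 187 mm) begins 45 mm behind the grasp point.
Start: joints at [-1.153, 0.264, 1.604, -0, 1.274, -0.037], TCP at [296.51, -606.383, 238.706] pointing down, gripper open.
Joint ranges: [-2.63, 2.63], [-0.94, 2.18], [0.31, 2.57], [-1.31, 4.45], [0, 2.66], [-2.55, 2.55]. Speed limits (rad/s): [2.57, 2.57, 3.14, 3.14, 3.14, 3.14].

### API

Orientations are given as [roll, pitch, yaw] about the fixed x, y, z axes, in that order (R = Rz(yaw) Ry(pitch) Rx(roll)).
In Python, from rig import robot gives the robot as it stands.
- The arm moves only by the tool carry_out, never from a script. Its argument "series" is one flat list of numbers, 7 for each row, row after row: the opening, from 0 (shut) to 1 (fully open), then the shift along the tool's x, y, z each as a share of 400 mm, from -1 to 1, then the turn, a rotation vector about the tool's x, y, z each as a share of 45 degrees, from -1 to 1. A call has 1 to 20 rows; each row is the pose to reach, as a shift and turn from the pose measured when the call began, along the tool's axes at that moment; what a row does not reach only later rows make up. A row lasts 1/8 s, in which the tool goes at most 62.5 mm and 10.7 degrees, less where a joint would pass 70% of its speed; a pose out of reach is approached as far as the arm can. A call with a number of a shift or a turn outside -1 to 1 is refused whole. A call with a gripper value outside its range is refused whole. The fingers move at their own pace and stop on an object; "squeeze" is the grip in N (left out, the last holds). Time passes only in rows, so rows that repeat a pose let the fingers close. It gives the time, the measured TCP pose, the force and the opening at its end, in the units of the state.
- robot.sense(): the state, without advancing time (a new reading comes with each control period).
- robot.camera(name): name is "scene" or "top" or "wrist"; returns a dict with "img" (384x512x3 uint8, blue, green, red), "z_map" (384x512 float32, mm along the optical axis (not along the pixel's ray), 0 where there is no reading), "mtx" (3x3 intrinsics, pixels), "position" and "rotation" of the camera in the world. Camera axes: x right, y down, z forward; pixel columns grow to the right and rows downward; lengths in mm; the calibration is good to about 2 mm. A picture is of the moment at which its call begins.
- robot.sign_off(): hands the job in, once; it reports no verdict.
The state is a dict: "time": time; "joint_positions": joint angles; "qd": joint speeds; "tau": joint torques, N m; "position": TCP position; "tcp_rot": TCP orientation; "wrist_force": force on the tool from outside, world axes, zero at the start; "moment": the same for the moment, N m; "opening": opening from 0.0 (shut) to 1.0 (fully open).
Only numpy, scipy, OpenCV 4.12 (cv2) and the standard library are available. Lean on these libraries where they do the work, as an engineer would, in place of code of your own. Each camera call takes 0.05 s, during which the arm holds its last target. There are 200 camera calls.

## Working session

There is one attempt and no reset: what is moved stays moved. The work goes in short steps, Python scripts to look and compute and a tool call to move; the robot and the scene stay as the last step left them, time stands still between calls to the robot, and variables do not carry over. Pictures are saved under pics/ and viewed, about 8 in all and at most 12, crops included, and the job is handed in when it is done.

Besides the shell and the picture viewer there is one more tool, called as a command line: name --argument value ..., lists and objects as JSON in quotes. carry_out: Moves the arm, as the interface text tells. Shift numbers are shares of 400 mm and turn numbers shares of 45 degrees, none past 1 either way. Its arguments: {"type":"object","properties":{"series":{"type":"array","items":{"type":"number"}},"squeeze":{"type":"number"}},"required":["series"]}

```bash
mkdir -p pics; cat > h.py <<'E'
import numpy as np, cv2
from rig import robot
def shot(n):
    c=robot.camera(n); np.savez(f'pics/{n}.npz',**c); return c
def pt(c,u,v,z):
    "pixel ray onto plane height z"
    K=np.array(c['mtx']);R=np.array(c['rotation']);p=np.array(c['position'])
    d=R@np.linalg.inv(K)@[u,v,1]; return p+d*(z-p[2])/d[2]
def cloud(c):
    K=np.array(c['mtx']);R=np.array(c['rotation']);z=c['z_map']
    v,u=np.indices(z.shape); r=np.stack([u,v,np.ones_like(u)],-1)@np.linalg.inv(K).T
    P=(r*z[...,None])@R.T+np.array(c['position']); P[z==0]=np.nan; return P
E
python3 - <<'E'
from h import *
a=shot('scene');b=shot('top')
cv2.imwrite('pics/scene1.png',a['img']);cv2.imwrite('pics/top1.png',b['img'])
print(robot.sense(),robot.grip_point_offset,np.array(b['rotation']).shape,b['position'])
E
```

```text
{'time': 0.1, 'joint_positions': array([-1.15289927e+00,  2.64688399e-01,  1.60520702e+00, -8.82440004e-06,
        1.27369757e+00, -3.69213640e-02]), 'qd': array([ 9.10354550e-06, -3.16764291e-03, -2.27112071e-03, -4.92574961e-04,
        6.04220753e-04,  3.26709474e-04]), 'tau': array([-4.66645474e-05, -5.03618932e+01, -3.58071649e+01,  7.30804377e-02,
        2.33863428e-02, -6.20446303e-05]), 'position': array([ 296.25479016, -605.81426676,  237.5217974 ]), 'tcp_rot': array([-3.14152724e+00,  1.99928298e-03, -1.11597525e+00]), 'wrist_force': array([-0.65647418,  0.28548929, -0.35988699]), 'moment': array([ 0.03475567, -0.03177495, -0.04585906]), 'opening': 1.0031683993969154} 18.700000000000003 (3,) [ 414.37261331   70.88242502 1013.8965881 ]
```

View pics/scene1.png

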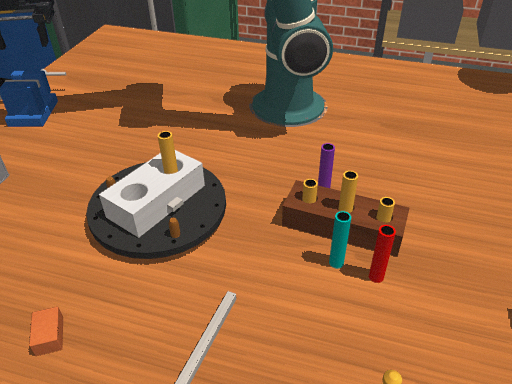

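View pics/top1.png

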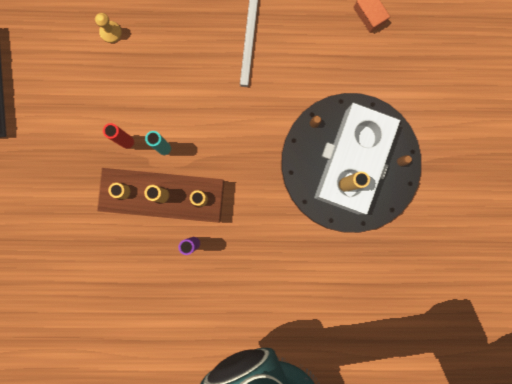

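```bash
cat >> h.py <<'E'
from scipy.spatial.transform import Rotation as Ro
_old=shot
def shot(n):
    c=dict(_old(n)); r=np.array(c['rotation'])
    if r.shape==(3,): c['rotation']=Ro.from_euler('xyz',r).as_matrix()
    return c
def rim(P,xy,r,z0,z1):
    "enclosing circle of the points near xy between heights z0,z1"
    m=(np.hypot(P[...,0]-xy[0],P[...,1]-xy[1])<r)&(P[...,2]>z0)&(P[...,2]<z1)
    q=P[m]; (cx,cy),rad=cv2.minEnclosingCircle(q[:,:2].astype(np.float32))
    return np.round([cx,cy,rad,np.median(q[:,2]),m.sum()],1)
E
python3 - <<'E'
from h import *
s=shot('scene');b=shot('top');w=shot('wrist')
print(b['rotation'].round(3), s['position'],w['position'])
for n,u,v,z in [('mid',154,194,145),('l',118,191,100),('r',198,199,100),('red',111,131,145),('teal',154,139,145),('purple',186,247,145),('boreC',368,133,105),('fixed',361,180,185)]:
    print(n,pt(b,u,v,z).round(1), end=' ')
    P=cloud(b); print(P[v-6:v+7,u-6:u+7,2].max().round(1))
for n,u,v,z in [('mid',349,177,145),('l',311,184,100),('r',387,203,100),('bore',134,192,105),('fixed',166,135,185),('teal',343,216,145),('red',386,231,145),('purple',327,148,145)]: print(n,pt(s,u,v,z).round(1))
P=cloud(b)
print(rim(P,pt(b,154,194,145)[:2],30,138,155), rim(P,pt(b,361,180,185)[:2],30,178,195))
# bore: box top mask with hole
m=((np.abs(P[...,2]-105)<8)).astype(np.uint8)*255
cv2.imwrite('pics/m.png',m)
for lo in (60,):
    c,hh=cv2.findContours(m,cv2.RETR_CCOMP,cv2.CHAIN_APPROX_NONE)
    for k,x in enumerate(c):
        if cv2.contourArea(x)>150: 
            mm=cv2.moments(x);u,v=mm['m10']/mm['m00'],mm['m01']/mm['m00']
            print(k,hh[0][k][3],cv2.contourArea(x),u,v,pt(b,u,v,105).round(1),cv2.fitEllipse(x))
big=cv2.resize(b['img'][100:260,90:230],None,fx=4,fy=3.6)
cv2.imwrite('pics/crop1.png',cv2.resize(b['img'][110:270,90:230],None,fx=3.6,fy=3.6,interpolation=2))
E
```

```text
[[ 0.005 -0.999  0.045]
 [-1.    -0.006 -0.022]
 [ 0.022 -0.045 -0.999]] [1209.95935133  277.25688495  740.40490993] [ 362.8173001  -574.15526709  385.21108203]
mid [456.9 233.7 145. ] 149.8
l [464.6 312.8 100. ] nan
r [449.8 155.5 100. ] 105.7
red [575.1 316.1 145. ] 136.1
teal [560.7 235.3 145. ] 136.1
purple [358.2 172.8 145. ] nan
boreC [ 583.4 -181.6  105. ] nan
fixed [ 482.7 -146.1  185. ] nan
mid [468.6 235.1 145. ]
l [457.1 159.3 100. ]
r [473.1 316.6 100. ]
bore [ 585.9 -179.7  105. ]
fixed [ 485.8 -143.4  185. ]
teal [581.4 241.1 145. ]
red [598.1 318.7 145. ]
purple [384.8 175.9 145. ]
[459.5 236.2  15.  146.5 209. ] [ 484.5 -146.9   15.1  186.2  221. ]
2 -1 154.5 197.6224379719525 197.67745415318228 [452.2 155.8 105. ] ((197.63055419921875, 197.69151306152344), (13.993220329284668, 14.252123832702637), 72.20338439941406)
5 -1 166.0 116.57831325301204 190.0120481927711 [466.2 314.3 105. ] ((116.5740966796875, 190.00808715820312), (14.35056209564209, 14.859890937805176), 76.28544616699219)
10 -1 4969.5 359.41117483314883 158.30231076231678 [ 532.5 -164.1  105. ] ((359.4337463378906, 158.3504638671875), (57.078739166259766, 124.08074951171875), 19.578325271606445)
13 10 682.0 352.6683773216031 181.9936461388074 [ 485.2 -150.4  105. ] ((352.6443786621094, 182.0587615966797), (26.579153060913086, 33.44742202758789), 73.38817596435547)
21 10 566.0 367.8489399293286 134.07862190812722 [ 581.2 -181.3  105. ] ((367.8537902832031, 134.0760498046875), (26.201448440551758, 27.629058837890625), 147.78854370117188)
```

View pics/crop1.png

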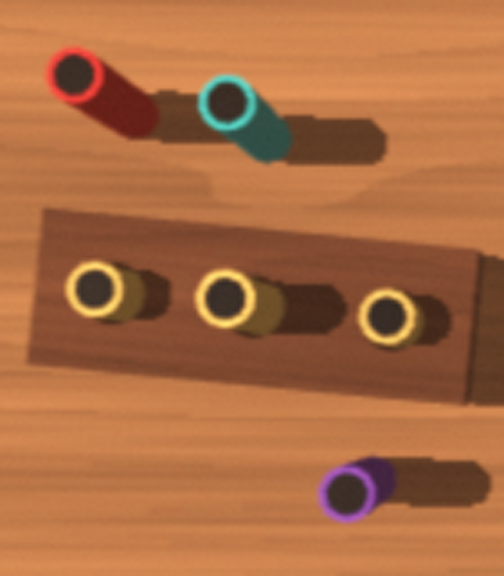

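Wanted: the middle brass tube at top-view (154,194), about z 146. It could be confused with:
- short tubes at (118,191) and (198,199)
- red look-alike at (111,131)
- teal look-alike at (154,139)
- purple look-alike at (186,247)
- fixed brass tube in the box at (361,180)

The crop shows plain brass in the rack's middle hole, with the longest side wall and shadow of the three. The bore is at (368,134).

```bash
cat >> h.py <<'E'
def rel(p,yaw,fr=None):
    "tool shift/400 and turn/45deg from pose fr (p,rpy) to a tool-down pose"
    s=robot.sense(); p0,e0=fr or (s['position'],s['tcp_rot'])
    R0=Ro.from_euler('xyz',e0); R1=Ro.from_euler('xyz',[np.pi,0,yaw])
    return np.round(np.r_[R0.inv().apply(np.array(p)-p0)/400,(R0.inv()*R1).as_rotvec()/(np.pi/4)],4)
E
python3 - <<'E'
from h import *
print(rel([470,-280,320],-0.4)); print(rel([500,0,330],-0.09,([470,-280,320],[np.pi,0,-.4])),rel([470,235.5,270],-0.09,([500,0,330],[np.pi,0,-.09])))
E
```

```text
[-5.419e-01 -7.480e-01 -2.043e-01 -5.000e-04  1.300e-03 -9.116e-01]
[-0.2035 -0.6739 -0.025   0.      0.     -0.3947] [-0.1276 -0.5796  0.15    0.      0.      0.    ]
```

carry_out --series '[1,-0.27,-0.37,-0.204,0,0.001,-0.45,1,-0.542,-0.748,-0.204,0,0.001,-0.912,1,-0.542,-0.748,-0.204,0,0.001,-0.912,1,-0.542,-0.748,-0.204,0,0.001,-0.912,1,-0.542,-0.748,-0.204,0,0.001,-0.912,1,-0.542,-0.748,-0.204,0,0.001,-0.912,1,-0.542,-0.748,-0.204,0,0.001,-0.912]'

```text
time: 1.12
position: [471.8, -276.9, 321.3]
tcp_rot: [-3.141, -0.002, -0.394]
wrist_force: [-1.0, -0.3, -0.2]
opening: 0.998
```

```bash
python3 - <<'E'
from h import *
print(robot.sense()['position'],robot.sense()['tcp_rot'],rel([500,60,300],-0.09))
E
```

```text
[ 471.84448461 -276.91650857  321.26821709] [-3.14062464e+00 -2.30515529e-03 -3.94412782e-01] [-2.588e-01 -8.046e-01  5.340e-02 -8.000e-04 -3.100e-03 -3.876e-01]
```

carry_out --series '[1,-0.259,-0.805,0.053,0,-0.003,-0.388,1,-0.259,-0.805,0.053,0,-0.003,-0.388,1,-0.259,-0.805,0.053,0,-0.003,-0.388,1,-0.259,-0.805,0.053,0,-0.003,-0.388,1,-0.259,-0.805,0.053,0,-0.003,-0.388,1,-0.259,-0.805,0.053,0,-0.003,-0.388,1,-0.259,-0.805,0.053,0,-0.003,-0.388]'

```text
time: 2.0
position: [499.8, 60.9, 299.5]
tcp_rot: [3.142, 0.001, -0.087]
wrist_force: [-0.5, 0.3, 0.6]
opening: 0.999
```

```bash
python3 - <<'E'
from h import *
print(rel([459.5,215,260],-0.09))
E
```

```text
[-1.338e-01 -3.751e-01  9.880e-02  1.000e-04  1.200e-03  3.900e-03]
```

carry_out --series '[1,-0.134,-0.375,0.099,0,0.001,0.004,1,-0.134,-0.375,0.099,0,0.001,0.004,1,-0.134,-0.375,0.099,0,0.001,0.004,1,-0.134,-0.375,0.099,0,0.001,0.004,1,-0.134,-0.375,0.099,0,0.001,0.004]'

```text
time: 2.62
position: [460.2, 213.3, 260.0]
tcp_rot: [3.14, -0.0, -0.091]
wrist_force: [-0.3, 0.3, 0.3]
opening: 1.001
```

```bash
python3 - <<'E'
from h import *
w=shot('wrist');cv2.imwrite('pics/wrist1.png',w['img'])
print(w['position'],w['rotation'].round(3)); P=cloud(w)
print(rim(P,[459.5,236],30,138,152),rim(P,[452,156],30,95,106),rim(P,[466,314],30,95,106))
hsv=cv2.cvtColor(w['img'],cv2.COLOR_BGR2HSV)
K=w['mtx'];q=w['rotation'].T@(np.array([459.5,236,145])-w['position']);print((K@q/q[2]).round(0))
E
```

```text
[465.81373615 287.31452965 407.31110647] [[ 0.996 -0.087 -0.025]
 [-0.09  -0.953 -0.291]
 [ 0.001  0.292 -0.957]]
[ 459.7  236.6   15.   146.5 1095. ] [452.7 157.2  15.2 101.4 689. ] [466.7 316.3  14.9 101.6 993. ]
[254. 154.   1.]
```

View pics/wrist1.png

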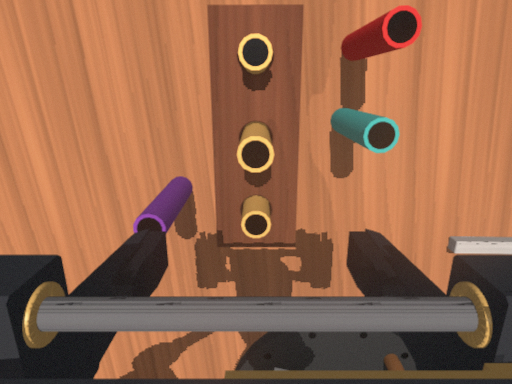

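The picture shows the long tube's rim at (255,154), between the short tubes at (255,53) and (256,222). Purple (150,225), teal (380,134) and red (402,27) stand outside the rack. The near measurement agrees with the first one to within 1 mm.

```bash
python3 - <<'E'
from h import *
for z in (255,105): print(rel([459.6,236.4,z],-0.089))
E
```

```text
[-0.0073 -0.0576  0.0132  0.0008 -0.001  -0.0037]
[-0.0076 -0.0578  0.3882  0.0008 -0.001  -0.0037]
```

carry_out --series '[1,-0.007,-0.058,0.013,0,-0.001,-0.004,1,-0.007,-0.058,0.013,0,-0.001,-0.004,1,-0.0075,-0.058,0.13,0,-0.001,-0.004,1,-0.0075,-0.058,0.23,0,-0.001,-0.004,1,-0.0075,-0.058,0.31,0,-0.001,-0.004,1,-0.0075,-0.058,0.36,0,-0.001,-0.004,1,-0.0075,-0.058,0.388,0,-0.001,-0.004,1,-0.0075,-0.058,0.388,0,-0.001,-0.004,1,-0.0075,-0.058,0.388,0,-0.001,-0.004]'

```text
time: 3.8
position: [460.7, 236.5, 106.3]
tcp_rot: [-3.141, -0.002, -0.089]
wrist_force: [-0.9, -0.4, 0.1]
opening: 0.998
```

carry_out --series '[0.5,0,0,0,0,0,0,0.4,0,0,0,0,0,0,0,0,0,0,0,0,0,0,0,0,0,0,0,0,0,0,0,0,0,0,0,0,0,0,0,0,0,0,0,0,0,0,0,0,0,0,0,0,0,0,0,0]' --squeeze 35

```text
time: 4.8
position: [460.6, 236.5, 106.2]
tcp_rot: [-3.141, -0.002, -0.089]
wrist_force: [0.2, -0.2, -0.4]
opening: 0.33
```

carry_out --series '[0,0,0,-0.04,0,0,0,0,0,0,-0.1,0,0,0,0,0,0,-0.2,0,0,0,0,0,0,-0.3,0,0,0,0,0,0,-0.4,0,0,0,0,0,0,-0.48,0,0,0,0,0,0,-0.52,0,0,0,0,0,0,-0.52,0,0,0,0,0,0,-0.52,0,0,0]'

```text
time: 5.92
position: [459.4, 236.0, 312.4]
tcp_rot: [3.14, 0.001, -0.089]
wrist_force: [-0.4, 0.1, -4.4]
opening: 0.329
```

```bash
python3 - <<'E'
from h import *
w=shot('wrist');cv2.imwrite('pics/wrist2.png',w['img']);P=cloud(w);s=robot.sense()['position']
print(s,rim(P,s[:2],30,s[2]+30,s[2]+50))
print(rel([550,40,314],-0.4))
E
```

```text
[459.30746098 236.01775084 312.08741741] [ 459.7  240.6   28.9  352.6 5689. ]
[ 0.2695  0.4679 -0.0044  0.0024  0.0014  0.3958]
```

View pics/wrist2.png

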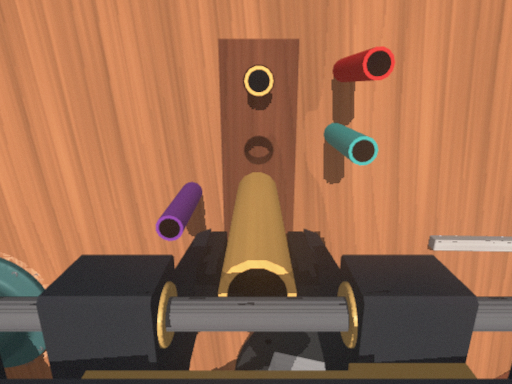

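The tube is held: its lower end is at (258,175), the empty hole at (258,150), and the visible short tube is untouched. The wrist reads 4.4 N, close to the tube's weight.

carry_out --series '[0,0.1,0.15,-0.004,0.001,0.001,0.13,0,0.2,0.35,-0.004,0.002,0.001,0.3,0,0.27,0.468,-0.004,0.002,0.001,0.396,0,0.27,0.468,-0.004,0.002,0.001,0.396,0,0.27,0.468,-0.004,0.002,0.001,0.396,0,0.27,0.468,-0.004,0.002,0.001,0.396]'

```text
time: 6.72
position: [549.4, 40.4, 312.4]
tcp_rot: [3.141, 0.003, -0.4]
wrist_force: [0.0, 0.4, -3.7]
opening: 0.329
```

```bash
python3 - <<'E'
from h import *
print(rel([582,-181.5,300],-0.8))
E
```

```text
[0.2913 0.4791 0.0306 0.0018 0.0036 0.5089]
```

carry_out --series '[0,0.1,0.16,0.01,0.001,0.002,0.17,0,0.18,0.3,0.02,0.002,0.003,0.3,0,0.25,0.41,0.03,0.002,0.0035,0.45,0,0.291,0.479,0.031,0.002,0.0035,0.509,0,0.291,0.479,0.031,0.002,0.0035,0.509,0,0.291,0.479,0.031,0.002,0.0035,0.509,0,0.291,0.479,0.031,0.002,0.0035,0.509]'

```text
time: 7.6
position: [581.9, -179.6, 299.9]
tcp_rot: [-3.141, 0.001, -0.798]
wrist_force: [0.2, 0.2, -3.8]
opening: 0.332
```

```bash
python3 - <<'E'
from h import *
w=shot('wrist');s=shot('scene');st=robot.sense();print(st['position'],st['tcp_rot'])
cv2.imwrite('pics/pair1.png',cv2.resize(np.hstack([w['img'],s['img'][0:384,0:300]]),None,fx=.98,fy=.98))
P=cloud(w); print(rim(P,[484.5,-147],30,178,192))
# tube axis from scene cloud by height bands
Q=cloud(s);x=st['position']
for z in (215,240,265):
    m=(np.hypot(Q[...,0]-x[0],Q[...,1]-x[1])<30)&(abs(Q[...,2]-z)<10); print(z,m.sum(),np.nanmean(Q[m],0).round(1))
for c in (w,s):
    q=np.array(c['rotation']).T@(np.array([582,-181.5,105])-c['position']);print((c['mtx']@q/q[2]).round(0))
E
```

```text
[ 581.94965696 -179.94535168  300.02763479] [-3.14126897e+00  9.74704820e-05 -7.98044352e-01]
[ 485.1 -146.5   15.2  186.3  987. ]
215 116 [ 593.  -171.9  217.1]
240 156 [ 592.8 -172.   240.1]
265 165 [ 592.4 -172.2  265.3]
[258. 162.   1.]
[134. 191.   1.]
```

View pics/pair1.png

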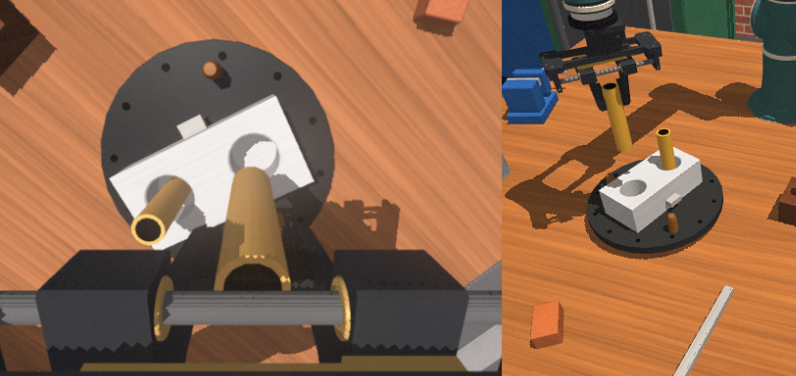

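Left half: bore at about (253,153), held tube above it and the fixed tube at left. Right half: the tube hangs straight, and the bore at (632,188) falls where (582,-181.5) projects. Now I'll lower it.

```bash
python3 - <<'E'
from h import *
print(rel([582.3,-181.7,210],-0.8),rel([582.3,-181.7,155],-0.8))
E
```

```text
[ 3.800e-03  2.500e-03  2.251e-01 -4.000e-04  1.000e-04  2.500e-03] [ 3.800e-03  2.600e-03  3.626e-01 -4.000e-04  1.000e-04  2.500e-03]
```

carry_out --series '[0,0.004,0.0025,0.08,0,0,0.002,0,0.004,0.0025,0.16,0,0,0.002,0,0.004,0.0025,0.21,0,0,0.002,0,0.004,0.0025,0.225,0,0,0.002,0,0.004,0.0025,0.225,0,0,0.002,0,0.004,0.0025,0.26,0,0,0.002,0,0.004,0.0025,0.3,0,0,0.002,0,0.004,0.0025,0.335,0,0,0.002,0,0.004,0.0025,0.355,0,0,0.002,0,0.004,0.0025,0.3625,0,0,0.002,0,0.004,0.0025,0.3625,0,0,0.002,0,0.004,0.0025,0.3625,0,0,0.002]'

```text
time: 9.2
position: [582.9, -181.9, 155.7]
tcp_rot: [-3.141, -0.001, -0.8]
wrist_force: [-0.2, 0.2, -2.9]
opening: 0.334
```

```bash
python3 - <<'E'
from h import *
s=shot('scene');t=shot('top');st=robot.sense();print(st['position'],st['wrist_force'])
a=cv2.resize(s['img'][110:250,80:240],(480,420));b=cv2.resize(t['img'][90:230,290:430],(420,420))
cv2.imwrite('pics/pair2.png',cv2.resize(np.hstack([a,b]),None,fx=.85,fy=.85))
print(rel([582.3,-181.7,150],-0.8),rel([582.3,-181.7,145],-0.8))
E
```

```text
[ 582.86371094 -181.92326402  155.74080283] [-0.47689819  0.30614663 -3.0373505 ]
[-0.0014  0.0006  0.0143 -0.0012 -0.0014  0.0004] [-0.0014  0.0006  0.0268 -0.0012 -0.0014  0.0004]
```

View pics/pair2.png

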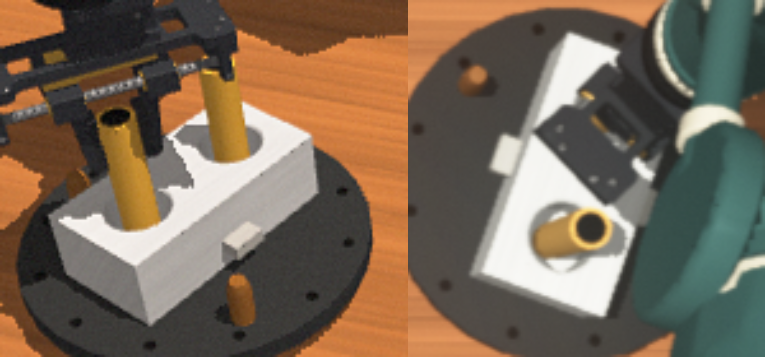

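In both views the tube is inside the bore mouth with clearance all round. I'll lower it slowly and watch the force.

carry_out --series '[0,0,0,0.004,0,0,0,0,0,0,0.008,0,0,0,0,0,0,0.012,0,0,0,0,0,0,0.015,0,0,0,0,0,0,0.0175,0,0,0,0,0,0,0.0175,0,0,0,0,0,0,0.0175,0,0,0]'

```text
time: 10.18
position: [582.9, -181.9, 148.8]
tcp_rot: [-3.141, -0.001, -0.8]
wrist_force: [0.3, 0.2, -3.6]
opening: 0.329
```

carry_out --series '[0,0,0,0.002,0,0,0,0,0,0,0.004,0,0,0,0,0,0,0.004,0,0,0,0,0,0,0.004,0,0,0]'

```text
time: 10.68
position: [582.9, -181.9, 147.1]
tcp_rot: [-3.141, -0.001, -0.8]
wrist_force: [-0.5, 0.8, -3.2]
opening: 0.327
```

carry_out --series '[0,0,0,0.0015,0,0,0,0,0,0,0.003,0,0,0,0,0,0,0.003,0,0,0,0,0,0,0.003,0,0,0]'

```text
time: 11.18
position: [583.2, -181.9, 146.4]
tcp_rot: [-3.14, -0.002, -0.8]
wrist_force: [-0.3, 0.7, -0.2]
opening: 0.33
```

carry_out --series '[0,0,0,0.002,0,0,0,0,0,0,0.002,0,0,0,0,0,0,0.002,0,0,0]'

```text
time: 11.55
position: [583.4, -181.9, 146.3]
tcp_rot: [-3.14, -0.002, -0.8]
wrist_force: [-1.3, 1.2, 5.0]
opening: 0.328
```

Contact confirmed: the wrist force went from -3.5 N to +5 N and z stopped changing. Now I'll release and watch.

carry_out --series '[0.36,0,0,-0.001,0,0,0,0.4,0,0,-0.001,0,0,0,0.45,0,0,-0.001,0,0,0,0.52,0,0,-0.001,0,0,0,0.6,0,0,-0.001,0,0,0,0.65,0,0,-0.001,0,0,0,0.65,0,0,-0.001,0,0,0,0.65,0,0,-0.001,0,0,0]' --squeeze 10

```text
time: 12.55
position: [583.5, -181.9, 146.8]
tcp_rot: [-3.14, -0.002, -0.8]
wrist_force: [0.2, -0.0, -0.2]
opening: 0.651
```

carry_out --series '[0.65,0,0,-0.05,0,0,0,0.65,0,0,-0.12,0,0,0,0.65,0,0,-0.22,0,0,0,0.65,0,0,-0.32,0,0,0,0.65,0,0,-0.4,0,0,0,0.65,0,0,-0.4,0,0,0,0.65,0,-0.25,-0.4,0,0,0,0.65,0,-0.3,-0.4,0,0,0,0.65,0,-0.3,-0.4,0,0,0,0.65,0,-0.3,-0.4,0,0,0]'

```text
time: 13.8
position: [668.3, -98.1, 305.6]
tcp_rot: [3.142, -0.0, -0.799]
wrist_force: [-0.2, 0.1, 0.6]
opening: 0.651
```

```bash
python3 - <<'E'
from h import *
s=shot('scene');t=shot('top');st=robot.sense();print(st['position'],st['wrist_force'],st['time'])
cv2.imwrite('pics/final.png',cv2.resize(np.vstack([np.hstack([s['img'][80:290,0:430],t['img'][80:290,90:440]])]),None,fx=1.02,fy=1.02))
P=cloud(t)
print(rim(P,[583,-182],30,175,195),rim(P,[583,-182],22,110,150),rim(P,[452.7,157],30,95,110),rim(P,[466.7,316],30,95,110))
Q=cloud(s)
for z in (120,145,170):
    m=(np.hypot(Q[...,0]-583,Q[...,1]+182)<30)&(abs(Q[...,2]-z)<10); print(z,m.sum(),np.nanmean(Q[m],0).round(1))
E
```

```text
[668.10688618 -98.99367641 306.48832227] [ 0.15248905 -0.10948372  0.41197205] 13.9
[ 0.  0.  0. nan  0.] [ 0.  0.  0. nan  0.] [452.5 156.4  14.9 101.4 177. ] [466.4 315.6  15.3 101.2 191. ]
120 118 [ 594.  -173.6  120.1]
145 130 [ 594.1 -173.7  144.9]
170 134 [ 594.  -173.7  169.8]
  return _methods._mean(a, axis=axis, dtype=dtype,
  ret = ret.dtype.type(ret / rcount)
```

View pics/final.png

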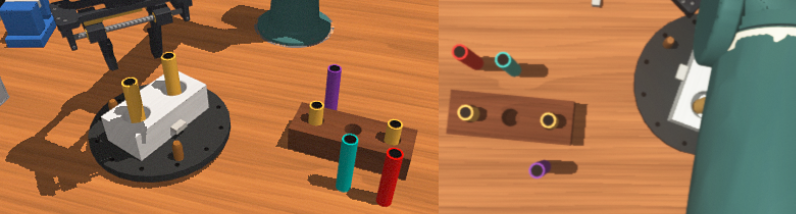

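The long tube stands upright in the bore at (132,95), level with the fixed one, with its axis constant to 0.1 mm over 50 mm of height. The short tubes and look-alikes are where they were, and the gripper is clear.

```bash
python3 -c "
from rig import robot; print(robot.sign_off())"
```

```text
the job is handed in; nothing more can be done
None
```

The long brass tube now stands upright on the floor of the empty bore, and I handed the job in at about 14 s on the robot's clock.

- **Lowering:** I took the tube from the rack's middle hole and lowered it until it touched down. The wrist force went from about -3.5 N to +5 N as the descent stopped. Only then did I open the fingers gently and back away.
- **Tube after release:** In the scene camera its axis shifts only about 0.1 mm over 50 mm of height. It stands level with the fixed tube.
- **Everything else:** Both short tubes are still in the rack, within about 1 mm of where they were. The red, teal and purple look-alikes look unmoved in the last picture. The gripper touches nothing.
- **Failed check:** The top camera could not confirm the placed tube because the arm blocked its view. That check rests on the scene view and the force reading.

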